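Set a sine plate to 30 degrees on a welding bench

TASK

Set the sine plate to 30 degrees: stack the two thicker aluminium blocks (60 mm and 40 mm, lying flat, either one on top) neatly on the dark pad of its base, centred on it and square with it, while the plate is still up. Then swing the plate down gently until its roller rests on the stack, and leave it there. Leave the thinnest block and everything else on the bench where they are.

Things in the scene. Friction and masses are not known exactly. Their poses are not given: they have to be found in the camera images.
- base: Base of the sine plate, bolted to the bench: a flat steel slab 130 mm (its x) by 280 mm (its y) by 12 mm thick. Origin on its underside; the slab spans x -65..65 and y -145..135 mm. The hinge of the plate runs along its x at y = +100 mm, between two steel cheeks 42 mm high; the open end of the base, with the pad, is towards -y.
- pad (a point): Centre of the dark rectangle (96 mm along base x, 51 mm along base y, flush) on top of the base, 12 mm above the bench, at y = -73 mm of the base. The stack belongs here: the roller of the plate comes straight over this point when the plate is at 30 degrees. Axes as the base's.
- hinge (a point): Middle of the hinge axis, at base (0, 100, 27) mm; axes as the base's. The plate swings about the line through this point along base x; its free edge points to base -y.
- plate (a joint): Angle of the plate above level, rad: 0 = lying flat, grows as the free edge rises, stop at 1.75 (a little past upright), 0.524 = 30 degrees. It starts near upright (1.2 to 1.6). The hinge is stiff (0.95 N m of friction): the plate stays at whatever angle it is left and must be pushed down all the way; pushing at the free edge takes 2 to 6 N.
- roller (a point): Centre of the steel roller (30 mm diameter, 90 mm long, along base x) fixed under the free end of the plate, 200 mm from the hinge axis. With the plate level the roller lies on the base, so a stack of height H sets sin(angle) = H / 200 mm: 100 mm for 30 degrees.
- edge (a point): Middle of the free edge of the plate, on its upper face, the one to push on. The plate is aluminium, 120 mm wide (base x), 10 mm thick, with rows of small dark dots on its upper face. It reaches 225 mm from the hinge axis; its lower face is 12 mm and its upper face 22 mm above the line from hinge axis to roller.
- block60: Thickest aluminium spacer block, 90 mm (its x) by 45 mm (its y) by 60 mm high, about 0.65 kg, lying flat on the bench. Origin at the centre of its underside, z up. On the pad its x goes along base x.
- block40: Middle aluminium spacer block, 90 mm (x) by 45 mm (y) by 40 mm high, about 0.43 kg, lying flat. Origin at the centre of its underside.
- block25: Thinnest aluminium spacer block, 90 by 45 by 25 mm high: not needed, leave it. Origin at the centre of its underside.
- tube_piece: Short piece of steel tube standing upright, 48 mm diameter, 50 mm high; bystander near the blocks. Origin under its centre.
- magnet: Flat grey welding magnet, 90 by 60 by 18 mm; bystander on the robot's side. Origin under its centre.
- clamp: Dark steel C-clamp lying flat, about 150 by 80 by 16 mm; bystander beyond the base.
- hammer: Hammer with a wooden handle, lying at the far right; bystander.
- wrench: Steel wrench lying flat on the robot's side at the left; bystander.
- brush: Brush with a wooden handle, lying at the near right; bystander.
- spray: Grey spray can standing at the far left, 66 mm diameter, 150 mm high; bystander.

How it is judged:
On the way:
1. the 60 mm and 40 mm blocks lie stacked on the pad, let go, with the plate still up (((z of block60 in the frame of pad between -0.006 and 0.006 m and z of block40 in the frame of pad between 0.054 and 0.066 m) or (z of block40 in the frame of pad between -0.006 and 0.006 m and z of block60 in the frame of pad between 0.034 and 0.046 m)) and value of joint plate above 0.85 rad and horizontal distance between each of block60, block40 and pad below 0.015 m and angle between the x axis of each of block60, block40 and the x axis of base, either way round below 0.18 rad and angle between each of block60, block40's own z axis and vertical below 0.06 rad and linear speed of each of block60, block40 below 0.01 m/s and contact force between each of block60, block40 and the fingers below 0.1 N), for 0.2 s.
At the end, for the whole second after the job is handed in: The plate is at 30 degrees within 1 degree, at rest, its roller bearing on the upper block (more than 0.3 N); the 60 mm and 40 mm blocks lie flat, one on the other, on the base, each within 15 mm of the pad's centre and within 10 degrees of square with the base; all let go and at rest (((z of block60 in the frame of pad between -0.006 and 0.006 m and z of block40 in the frame of pad between 0.054 and 0.066 m and contact force between block40 and base above 0.3 N) or (z of block40 in the frame of pad between -0.006 and 0.006 m and z of block60 in the frame of pad between 0.034 and 0.046 m and contact force between block60 and base above 0.3 N)) and value of joint plate between 0.5061 and 0.5411 rad and velocity of joint plate between -0.02 and 0.02 rad/s and contact force between the fingers and base below 0.1 N and horizontal distance between each of block60, block40 and pad below 0.015 m and angle between the x axis of each of block60, block40 and the x axis of base, either way round below 0.18 rad and angle between each of block60, block40's own z axis and vertical below 0.06 rad and linear speed of each of block60, block40 below 0.01 m/s and contact force between each of block60, block40 and the fingers below 0.1 N); the robot touches nothing.
It fails at once if the plate is slammed or pressed on the upper block with more than 120 N ((contact force between block60 and base above 120 N and z of block60 in the frame of pad above 0.03 m) or (contact force between block40 and base above 120 N and z of block40 in the frame of pad above 0.03 m)).
It fails at once if the thinnest block or a bystander is moved more than 30 mm (distance of any of block25, tube_piece, clamp, hammer, wrench, brush, spray, magnet from where it was at the start of the episode above 0.03 m).
It also fails if it takes over 72 s, if anything falls off the work surface, if the arm or the gripper's body presses on something with over 40 N, if the wrist force passes 120 N, or if a joint passes its speed limit or range.

ROBOT

A 7-joint arm with a two-finger parallel gripper is mounted at the origin on the work surface. World frame = base frame: x ahead of the robot, y to its left, z up, the work surface at z = 0. Lengths are in m, angles in rad, forces in N, time in s.
With the tool pointing down it reaches from about 0.425 to 1.025 m from the base axis. Payload 3.6 kg.
Tool frame: the origin (TCP) lies on the centre line of the jaws, within the pads' length; the fingertips stand 25 mm ahead of it and the grasp point (between the pads) lies 6 mm ahead of it (arm.tips_ahead is the distance from the TCP to the fingertips, in m); z points along the fingers, y is the line along which they close (so a half turn about z gives the same grasp; the last joint's range is limited). The gripper opens to 85 mm and grips with 20 to 120 N. Pads are 22 mm wide; open, the fingers measure 114 mm over their backs; the gripper's body (76 mm by 85 mm) begins 54 mm behind the grasp point. The pads swing forward as they close: fully open they stand 13 mm farther back than shut.
Start: joints at [1.097, 0.591, 0.048, 1.609, -0.033, 0.943, -0.034], TCP at [0.269, -0.673, 0.256] pointing down, gripper open.
Joint ranges: [-2.69, 2.69], [-0.47, 2.24], [-1.27, 1.36], [0.19, 2.51], [-1.53, 4.68], [0.08, 2.07], [-3.09, 3.09]. Speed limits (rad/s): [2.57, 2.57, 3.14, 3.14, 3.14, 3.14, 3.14].

INTERFACE

Orientations are given as a unit quaternion [w, x, y, z].
In Python, from bench import arm, camrig, readout, close_job gives the robot as it stands (arm), with the cameras (camrig), the job as plain functions and the readings (readout).
- The arm moves only by the tool shift_gripper, called after "Request:" as a command line: name --argument value ..., lists and objects as JSON in quotes. Schema: {"type":"object","properties":{"steps":{"type":"array","items":{"type":"array","items":{"type":"number"},"minItems":6,"maxItems":6},"minItems":1,"maxItems":8},"aperture":{"type":"number"},"grip_n":{"type":"number"},"only":{"type":"string"},"quiet":{"type":"boolean"},"lines":{"type":"string"}},"required":["steps"],"additionalProperties":false}. steps is a list of rows, 1 to 8 of them, each of 6 numbers: dx, dy, dz in parts of the range, where 1.0 means 0.75 m, then a rotation vector rx, ry, rz in shares of pi/2 rad (1.0 is pi/2 rad); each row is the pose to reach, as a shift and turn from the pose commanded when the call began, along the tool's axes at that moment; what a row does not reach only later rows make up. A row lasts 1/10 s, in which the tool goes at most 0.05 m and 0.15 rad, less where a joint would pass 70% of its speed; a pose out of reach is approached as far as the arm can. aperture is the finger opening in m, set as the call begins (left out keeps the last). The fingers move at their own pace and stop on an object; grip_n is the grip in N (left out, the last holds). Time passes only in rows, so rows that do not move let the fingers close. The tool returns the time, the measured TCP pose, the force, the opening and the grip force at its end. only (a regular expression) keeps the lines of the reply that match it, lines (a string "A,B") keeps lines A to B, and quiet returns only ok. A shift or turn number past 1, either way, is cut back to 1. Input that does not fit is refused with a message, and nothing moves.
- readout.state(): the state, without advancing time (a new reading comes with each control period).
- camrig.camera(name): name is "side" or "top"; returns a dict with "image" (400x640x3 uint8, red, green, blue), "range_z" (400x640 float32, m along the optical axis (not along the pixel's ray), 0 where there is no reading), "fx", "fy", "cx", "cy" (pixels), "D" ([k1, k2, p1, p2, k3] as OpenCV has them; the pictures are not rectified), "xyz" and "orientation" of the camera in the world. Camera axes: x right, y up, looking along -z (the intrinsics and any distortion apply to the point x, -y, -z); pixel columns grow to the right and rows downward; lengths in m; the calibration is good to about 2 mm. A picture is of the moment at which its call begins.
- close_job(): hands the job in; it is judged then, once.
The state is a dict: "clock": time; "q": joint angles; "qvel": joint speeds; "tau": joint torques, N m; "eef_pos": TCP position; "ee_rot": TCP orientation; "force": force on the tool from outside, world axes, zero at the start; "torque": the same for the moment, N m; "width": finger opening in m; "finger_force": force on a finger pad.
Only numpy, scipy, OpenCV 4.12 (cv2) and the standard library are available. Lean on these libraries where they do the work, as an engineer would, in place of code of your own. Each camera call takes 0.05 s, during which the arm holds its last target. There are 200 camera calls.

## Working session

There is one attempt and no reset: what is moved stays moved. The work goes in short steps, Python scripts to look and compute and a tool call to move; the robot and the scene stay as the last step left them, time stands still between calls to the robot, and variables do not carry over. Pictures are saved under pics/ and viewed, at most 10 in all, crops included, and the job is handed in when it is done.

```bash
ls; mkdir -p pics; cat > h.py <<'E'
import numpy as np, cv2
from scipy.spatial.transform import Rotation as R
from bench import arm, camrig, readout, close_job
def q2R(q): return R.from_quat([q[1],q[2],q[3],q[0]])
def cloud(c):
    h,w=c["range_z"].shape
    u,v=np.meshgrid(np.arange(w),np.arange(h))
    K=np.array([[c["fx"],0,c["cx"]],[0,c["fy"],c["cy"]],[0,0,1]])
    n=cv2.undistortPoints(np.stack([u,v],-1).reshape(-1,1,2).astype(float),K,np.array(c["D"])).reshape(h,w,2)
    z=c["range_z"].astype(float)
    p=np.stack([n[...,0]*z,-n[...,1]*z,-z],-1)
    P=q2R(c["orientation"]).apply(p.reshape(-1,3)).reshape(h,w,3)+np.array(c["xyz"])
    P[z==0]=np.nan
    return P
def snap(n,f=None):
    c=camrig.camera(n)
    if f: cv2.imwrite(f"pics/{f}.png",c["image"][...,::-1])
    return c,cloud(c)
E
python3 - <<'E'
from h import *
s=readout.state();print(s)
for n in("top","side"):
    c,P=snap(n,n); print(n,c["xyz"],c["orientation"],c["fx"],c["D"]); np.save(n+".npy",P)
E
```

```text
bench.py
pics
{'clock': 0.0, 'q': array([ 1.09752405,  0.59211671,  0.04825765,  1.60985316, -0.03328997,
        0.94269997, -0.03370602]), 'qvel': array([-5.45513979e-04, -1.88963836e-04, -8.05429129e-05,  2.06641185e-03,
        1.35323792e-03, -1.11750717e-03, -1.04406876e-03]), 'tau': array([-4.50416192e-04, -5.48687053e+01,  1.54646304e+00, -1.98122728e+01,
        9.35495831e-03,  8.63128313e-03, -4.06497833e-06]), 'eef_pos': array([ 0.26850266, -0.67259978,  0.25512998]), 'ee_rot': array([-1.10431243e-03,  9.82014278e-01,  1.88803243e-01, -2.69674407e-04]), 'force': array([-0.19674896, -0.00236329, -0.69091221]), 'torque': array([-0.02669024, -0.00773307,  0.00298973]), 'finger_force': 0.0, 'width': 0.08532101007979169}
top [0.40258944 0.01497566 1.40699869] [-0.70489608 -0.02559898  0.04298487  0.707544  ] 452.01347093930025 [-0.09738511  0.          0.          0.          0.        ]
side [ 0.43982662 -0.94590781  1.01000939] [ 0.92340699  0.37884197 -0.0142815  -0.05995276] 432.9502518385141 [-0.07399588  0.          0.          0.          0.        ]
```

View pics/top.png

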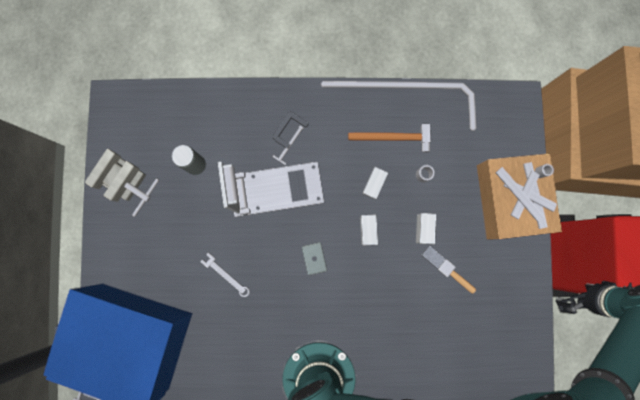

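View pics/side.png

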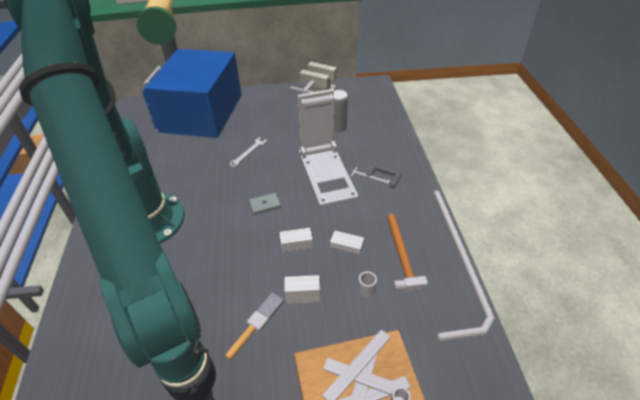

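The top view shows the base with its pad at about (301,185) and the plate upright at about (230,188). The blocks are at (375,183), (370,230) and (427,228), with the tube at (426,172). Next I'll measure them.

```bash
cat > meas.py <<'E'
from h import *
def block(P,u,v,r=26):
    # top face around pixel
    S=P[v-r:v+r,u-r:u+r].reshape(-1,3)
    z0=np.nanmedian(P[v-3:v+4,u-3:u+4,2])
    m=(np.abs(P[...,2]-z0)<0.008); 
    n,l=cv2.connectedComponents(m.astype(np.uint8),connectivity=4)
    Q=P[l==l[v,u]]
    (cx,cy),(w,h),a=cv2.minAreaRect((Q[:,:2]*1000).astype(np.float32))
    if w<h: a+=90
    a=(a+90)%180-90
    return dict(n=len(Q),z=round(z0,4),c=(round(cx),round(cy)),mean=np.round(Q.mean(0)*1000,1),wh=(round(w),round(h)),ang=round(a,1))
E
python3 - <<'E'
from meas import *
P=np.load("top.npy")
for u,v in((375,183),(370,230),(427,228)): print(block(P,u,v))
print("tube",np.round(P[164:182:4,418:436:4].reshape(-1,3),3).tolist())
c,P=snap("top")
# base slab: z ~12mm
m=np.abs(P[...,2]-0.012)<0.006
m[:,:236]=0;m[:,335:]=0;m[:155]=0;m[225:]=0
n,l=cv2.connectedComponents(m.astype(np.uint8),connectivity=4)
Q=P[l==l[188,270]];print(len(Q),Q[:,2].mean(),cv2.minAreaRect((Q[:,:2]*1000).astype(np.float32)))
# pad: dark pixels
g=cv2.cvtColor(c["image"],cv2.COLOR_RGB2GRAY)
d=(g<130); d2=np.zeros_like(d); d2[165:206,283:318]=d[165:206,283:318]
n,l=cv2.connectedComponents(d2.astype(np.uint8),connectivity=4)
i=np.argmax(np.bincount(l.ravel())[1:])+1;Q=P[l==i]
print("pad",len(Q),Q.mean(0),cv2.minAreaRect((Q[:,:2]*1000).astype(np.float32)))
# plate
S=P[150:225,200:248]; k=S[...,2]>0.06
print("plate hi",np.round(S[k][np.argsort(-S[k][:,2])[:8]],3))
# enlarged crop
cv2.imwrite("pics/crop.png",cv2.resize(c["image"][140:270,210:450,::-1],None,fx=3.3,fy=3.3,interpolation=cv2.INTER_CUBIC))
E
```

```text
{'n': 420, 'z': np.float64(0.0249), 'c': (597, -179), 'mean': array([ 596.4, -178.6,   24.6]), 'wh': (45, 90), 'ang': -25.1}
{'n': 423, 'z': np.float64(0.0394), 'c': (451, -156), 'mean': array([ 451.6, -155.4,   39.9]), 'wh': (90, 46), 'ang': 2.7}
{'n': 443, 'z': np.float64(0.0608), 'c': (454, -329), 'mean': array([ 454.1, -328.8,   60.2]), 'wh': (47, 88), 'ang': -3.9}
tube [[0.66, -0.319, 0.003], [0.66, -0.331, 0.005], [0.659, -0.344, 0.007], [0.661, -0.358, 0.0], [0.661, -0.372, -0.001], [0.648, -0.319, 0.001], [0.639, -0.32, 0.049], [0.643, -0.338, 0.028], [nan, nan, nan], [0.648, -0.371, -0.001], [0.628, -0.309, 0.04], [0.635, -0.331, 0.001], [0.635, -0.345, 0.0], [0.631, -0.351, 0.023], [0.635, -0.37, 0.002], [0.617, -0.311, 0.032], [0.622, -0.331, 0.0], [0.622, -0.344, -0.0], [0.618, -0.35, 0.028], [0.621, -0.369, 0.004], [0.608, -0.316, 0.009], [nan, nan, nan], [nan, nan, nan], [0.609, -0.357, -0.001], [0.61, -0.371, -0.004]]
2975 0.01182393008718864 ((582.2680053710938, 108.21543884277344), (132.67906188964844, 243.63534545898438), 8.55573558807373)
pad 445 [nan nan nan] ((592.31982421875, 60.25673294067383), (93.5058364868164, 44.38962173461914), 18.170082092285156)
plate hi [[0.554 0.251 0.258]
 [0.575 0.249 0.257]
 [0.577 0.249 0.257]
 [0.526 0.245 0.256]
 [0.505 0.24  0.256]
 [0.531 0.246 0.256]
 [0.546 0.243 0.256]
 [0.598 0.257 0.256]]
```

View pics/crop.png

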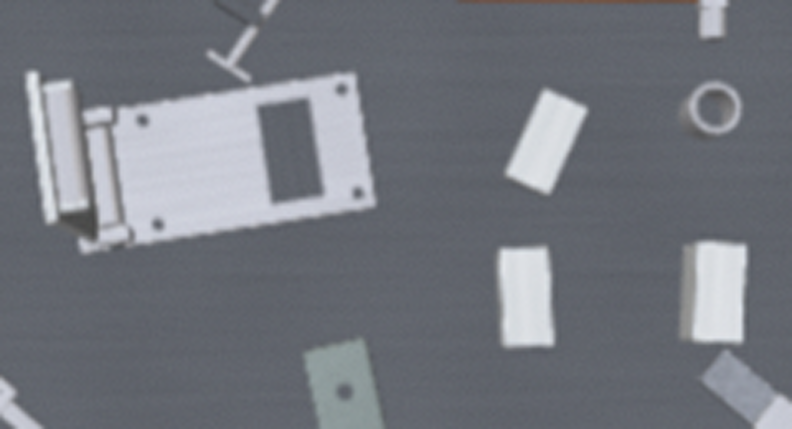

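The crop shows the pad centred near full-image (298,186), the base axes turned about 8.5° and the plate close to upright. I'll refine the pad position and cross-check with the side camera.

```bash
cat >> h.py <<'E'
def onplane(c,uv,z):
    K=np.array([[c["fx"],0,c["cx"]],[0,c["fy"],c["cy"]],[0,0,1]])
    n=cv2.undistortPoints(np.array(uv,float).reshape(-1,1,2),K,np.array(c["D"])).reshape(-1,2)
    d=q2R(c["orientation"]).apply(np.c_[n[:,0],-n[:,1],-np.ones(len(n))]); o=np.array(c["xyz"])
    return o+d*((z-o[2])/d[:,2])[:,None]
def pad(c,box,t=130,f=8):
    u0,v0,u1,v1=box
    g=cv2.cvtColor(c["image"],cv2.COLOR_RGB2GRAY)[v0:v1,u0:u1]
    g=cv2.resize(g,None,fx=f,fy=f,interpolation=cv2.INTER_CUBIC)
    cs,_=cv2.findContours((g<t).astype(np.uint8),cv2.RETR_LIST,cv2.CHAIN_APPROX_NONE)
    k=[x for x in cs if not ((x[:,0,0]<=1)|(x[:,0,1]<=1)|(x[:,0,0]>=g.shape[1]-2)|(x[:,0,1]>=g.shape[0]-2)).any()]
    x=max(k,key=cv2.contourArea)[:,0].astype(float)
    W=onplane(c,(x+.5)/f-.5+[u0,v0],.012)
    return cv2.minAreaRect((W[:,:2]*1000).astype(np.float32))
E
python3 - <<'E'
from meas import *
c,P=snap("top"); print(pad(c,(281,163,320,208)))
c,P=snap("side"); 
try: print(pad(c,(308,170,356,200)))
except Exception as e: print(e)
for u,v in((347,239),(296,236),(301,283)): print(block(P,u,v))
m=(np.abs(P[...,2]-.012)<.006);m[:,:295]=0;m[:,362:]=0;m[:140]=0;m[208:]=0
n,l=cv2.connectedComponents(m.astype(np.uint8),connectivity=4);Q=P[l==l[165,322]];print(len(Q),cv2.minAreaRect((Q[:,:2]*1000).astype(np.float32)))
S=P[88:150,298:336].reshape(-1,3);S=S[S[:,2]>.06]
bx=np.array([.989,.149]);by=np.array([-.149,.989]);h=np.array([.564,.230])
r=np.c_[(S[:,:2]-h)@bx,(S[:,:2]-h)@by,S[:,2]-.027]*1000
for z in range(40,250,25):
    k=abs(r[:,2]-z)<4;print(z,k.sum(),np.percentile(r[k,1],[5,50,95]).round() if k.any() else '')
E
```

```text
((591.5626220703125, 63.2234001159668), (92.31741333007812, 47.801517486572266), 8.88084888458252)
((590.830810546875, 66.12761688232422), (91.26566314697266, 43.76288604736328), 8.705977439880371)
{'n': 428, 'z': np.float64(0.0259), 'c': (597, -177), 'mean': array([ 596.7, -179.3,   25.3]), 'wh': (49, 91), 'ang': -26.3}
{'n': 425, 'z': np.float64(0.0415), 'c': (451, -154), 'mean': array([ 450.5, -156.1,   40.5]), 'wh': (90, 51), 'ang': 2.1}
{'n': 575, 'z': np.float64(0.0601), 'c': (453, -329), 'mean': array([ 452.2, -331.4,   60. ]), 'wh': (51, 90), 'ang': -5.0}
1944 ((583.6243896484375, 117.78338623046875), (133.69837951660156, 253.61746215820312), 8.795686721801758)
40 59 [ 15.  19. 118.]
65 78 [ 14.  19. 116.]
90 62 [15. 19. 24.]
115 72 [15. 19. 65.]
140 69 [14. 18. 22.]
165 73 [15. 18. 22.]
190 27 [-7. -4. 19.]
215 180 [-9.  5. 18.]
240 0
```

```bash
cat > to.py <<'E'
import sys
from h import *
x,y,z,a=map(float,sys.argv[1:5]) # mm, deg (tool x heading), tool down
s=readout.state();T=q2R(s["ee_rot"]);p=np.array(s["eef_pos"])
a=np.radians(a);G=R.from_matrix(np.c_[[np.cos(a),np.sin(a),0],[np.sin(a),-np.cos(a),0],[0,0,-1]])
print("d",(T.inv().apply(np.array([x,y,z])/1000-p)).round(4),"rot",(T.inv()*G).as_rotvec().round(3),"t",round(s["clock"],2),"F",s["force"].round(1),"w",round(s["width"],4))
E
python3 to.py 453.5 -329.5 150 -4
```

```text
d [ 0.2991 -0.2504  0.106 ] rot [-0.001  0.     0.45 ] t 0.25 F [-0.1 -0.   0.1] w 0.0855
```

Units first: shifts go in shares of 0.75 m and turns go in shares of pi/2 rad. So 0.29 m is 0.3867, 0.05 m is 0.0667, 0.45 rad is 0.2865.

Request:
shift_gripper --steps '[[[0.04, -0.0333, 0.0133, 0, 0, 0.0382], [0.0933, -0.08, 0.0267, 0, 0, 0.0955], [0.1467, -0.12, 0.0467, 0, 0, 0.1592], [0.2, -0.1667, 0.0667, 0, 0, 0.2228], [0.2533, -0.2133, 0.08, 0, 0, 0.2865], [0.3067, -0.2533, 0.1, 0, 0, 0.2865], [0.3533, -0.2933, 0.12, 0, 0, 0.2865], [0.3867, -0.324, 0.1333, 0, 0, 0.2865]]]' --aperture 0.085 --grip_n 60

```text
refused: steps[0]: the value is too long (schema: maxItems 6). Nothing was moved.
```

Refused on format, not on reach. It needs a list of rows, each a list of 6 numbers.

Request:
shift_gripper --steps '[[0.04, -0.0333, 0.0133, 0, 0, 0.0382], [0.0933, -0.08, 0.0267, 0, 0, 0.0955], [0.1467, -0.12, 0.0467, 0, 0, 0.1592], [0.2, -0.1667, 0.0667, 0, 0, 0.2228], [0.2533, -0.2133, 0.08, 0, 0, 0.2865], [0.3067, -0.2533, 0.1, 0, 0, 0.2865], [0.3533, -0.2933, 0.12, 0, 0, 0.2865], [0.3867, -0.324, 0.1333, 0, 0, 0.2865]]' --aperture 0.085 --grip_n 60

```text
clock: 1.05
eef_pos: [0.4486, -0.3399, 0.1565]
ee_rot: [0.0, 0.999, -0.035, 0.001]
force: [1.1, -0.7, 0.7]
width: 0.0852
finger_force: 0.0
```

```bash
python3 to.py 453.5 -329.5 36 -4
```

```text
d [ 0.0041 -0.0108  0.1205] rot [ 0.001 -0.001 -0.   ] t 1.05 F [ 1.1 -0.7  0.7] w 0.0852
```

In the tool's units: 0.06 m is 0.08, -0.007 m is -0.0093.

Request:
shift_gripper --steps '[[0.0053, -0.0053, 0.0267, 0, 0, 0], [0.0107, -0.0093, 0.06, 0, 0, 0], [0.0107, -0.0093, 0.08, 0, 0, 0], [0.0107, -0.0093, 0.08, 0, 0, 0]]'

```text
clock: 1.45
eef_pos: [0.4546, -0.3344, 0.0949]
ee_rot: [-0.001, 0.999, -0.035, -0.002]
force: [-1.2, -0.2, -0.2]
width: 0.0849
finger_force: 0.0
```

```bash
python3 to.py 453.5 -329.5 36 -4
```

```text
d [-0.0012 -0.0047  0.0589] rot [-0.002  0.004 -0.   ] t 1.45 F [-1.2 -0.2 -0.2] w 0.0849
```

In the tool's units: 0.058 m is 0.0773, 0.053 m is 0.0707.

Request:
shift_gripper --steps '[[0, -0.004, 0.0267, 0, 0, 0], [-0.0013, -0.0053, 0.0533, 0, 0, 0], [-0.0013, -0.0053, 0.0707, 0, 0, 0], [-0.0013, -0.0053, 0.0773, 0, 0, 0], [-0.0013, -0.0053, 0.0773, 0, 0, 0]]'

```text
clock: 1.95
eef_pos: [0.4548, -0.3315, 0.0386]
ee_rot: [0.0, 0.999, -0.036, -0.0]
force: [-0.6, 0.7, 0.2]
width: 0.0849
finger_force: 0.0
```

Request:
shift_gripper --steps '[[0, 0, 0, 0, 0, 0], [0, 0, 0, 0, 0, 0], [0, 0, 0, 0, 0, 0], [0, 0, 0, 0, 0, 0], [0, 0, 0, 0, 0, 0], [0, 0, 0, 0, 0, 0], [0, 0, 0, 0, 0, 0], [0, 0, 0, 0, 0, 0]]' --aperture 0.03 --grip_n 60

```text
clock: 2.75
eef_pos: [0.4557, -0.331, 0.0396]
ee_rot: [0.0, 0.999, -0.035, 0.001]
force: [0.5, 0.6, 6.5]
width: 0.0445
finger_force: 63.4
```

In the tool's units: -0.12 m is -0.16, -0.08 m is -0.1067.

Request:
shift_gripper --steps '[[0, 0, -0.0133, 0, 0, 0], [0, 0, -0.0533, 0, 0, 0], [0, 0, -0.1067, 0, 0, 0], [0, 0, -0.16, 0, 0, 0], [0, 0, -0.16, 0, 0, 0]]'

```text
clock: 3.25
eef_pos: [0.4573, -0.3328, 0.1632]
ee_rot: [0.002, 0.999, -0.035, 0.004]
force: [1.0, -0.9, -6.2]
width: 0.044
finger_force: 64.3
```

```bash
python3 - <<'E'
from meas import *
c,P=snap("side"); 
cv2.imwrite("pics/g1.png",c["image"][...,::-1])
E
python3 to.py 591.2 63.5 170 8.8
```

```text
d [ 0.1072 -0.4036 -0.0098] rot [ 0.003 -0.004 -0.224] t 3.3 F [-0.4  0.2 -7.3] w 0.0444
```

In the tool's units: -0.34 m is -0.4533, -0.3 m is -0.4, -0.224 rad is -0.1426.

Request:
shift_gripper --steps '[[0.0107, -0.04, 0, 0, 0, 0], [0.0267, -0.1, 0, 0, 0, -0.0318], [0.044, -0.16, 0, 0, 0, -0.0637], [0.06, -0.22, 0, 0, 0, -0.0955], [0.076, -0.28, 0, 0, 0, -0.1273], [0.0907, -0.34, 0, 0, 0, -0.1426], [0.1067, -0.4, 0, 0, 0, -0.1426], [0.12, -0.4533, 0, 0, 0, -0.1426]]'

```text
clock: 4.1
eef_pos: [0.567, 0.0048, 0.1561]
ee_rot: [-0.0, 0.997, 0.078, -0.003]
force: [1.0, -1.3, -6.8]
width: 0.0441
finger_force: 64.2
```

```bash
python3 to.py 592.7 63.7 170 8.8
```

```text
d [ 0.0345 -0.0543 -0.0141] rot [-0.001  0.005  0.002] t 4.1 F [ 1.  -1.3 -6.8] w 0.0441
```

In the tool's units: -0.054 m is -0.072, -0.049 m is -0.0653.

Request:
shift_gripper --steps '[[0.016, -0.0267, 0, 0, 0, 0], [0.032, -0.0507, 0, 0, 0, 0], [0.0413, -0.0653, 0, 0, 0, 0], [0.0453, -0.072, 0, 0, 0, 0], [0.0453, -0.072, 0, 0, 0, 0], [0.0453, -0.072, 0, 0, 0, 0]]'

```text
clock: 4.7
eef_pos: [0.593, 0.0586, 0.1581]
ee_rot: [0.001, 0.997, 0.076, -0.001]
force: [-0.1, -0.3, -6.9]
width: 0.0444
finger_force: 64.2
```

```bash
python3 to.py 592.7 63.7 52 8.8
```

```text
d [ 0.0007 -0.0052  0.1061] rot [ 0.001  0.002 -0.002] t 4.7 F [-0.1 -0.3 -6.9] w 0.0444
```

In the tool's units: 0.098 m is 0.1307, 0.094 m is 0.1253.

Request:
shift_gripper --steps '[[0, -0.004, 0.0333, 0, 0, 0], [0, -0.0067, 0.0733, 0, 0, 0], [0, -0.0067, 0.1067, 0, 0, 0], [0, -0.0067, 0.1253, 0, 0, 0], [0, -0.0067, 0.1307, 0, 0, 0], [0, -0.0067, 0.1307, 0, 0, 0], [0, -0.0067, 0.1307, 0, 0, 0]]'

```text
clock: 5.4
eef_pos: [0.5944, 0.0651, 0.0618]
ee_rot: [0.0, 0.997, 0.077, 0.001]
force: [-0.3, 0.3, -7.2]
width: 0.0445
finger_force: 64.0
```

```bash
python3 to.py 592.7 63.7 52 8.8
```

```text
d [-0.0019  0.0011  0.0098] rot [ 0.    -0.002 -0.   ] t 5.4 F [-0.3  0.3 -7.2] w 0.0445
```

In the tool's units: 0.011 m is 0.0147, 0.01 m is 0.0133.

Request:
shift_gripper --steps '[[-0.0027, 0.0013, 0.0053, 0, 0, 0], [-0.0027, 0.0013, 0.0093, 0, 0, 0], [-0.0027, 0.0013, 0.012, 0, 0, 0], [-0.0027, 0.0013, 0.0133, 0, 0, 0], [-0.0027, 0.0013, 0.0147, 0, 0, 0], [-0.0027, 0.0013, 0.0147, 0, 0, 0]]'

```text
clock: 6.0
eef_pos: [0.5914, 0.0641, 0.0516]
ee_rot: [-0.0, 0.997, 0.077, -0.0]
force: [-3.5, -0.3, 9.3]
width: 0.0445
finger_force: 66.2
```

```bash
python3 to.py 592.7 63.7 52 8.8
```

```text
d [ 0.0012  0.0006 -0.0004] rot [-0.  0.  0.] t 6.0 F [-3.5 -0.3  9.3] w 0.0445
```

Force has flipped to +9 N, so the block is down. I'll release it and rise straight up.

Request:
shift_gripper --steps '[[0, 0, 0, 0, 0, 0], [0, 0, 0, 0, 0, 0], [0, 0, 0, 0, 0, 0], [0, 0, 0, 0, 0, 0], [0, 0, 0, 0, 0, 0]]' --aperture 0.085 --grip_n 60

```text
clock: 6.5
eef_pos: [0.5917, 0.0642, 0.0497]
ee_rot: [-0.0, 0.997, 0.077, 0.0]
force: [-0.5, -0.2, 0.3]
width: 0.085
finger_force: 0.0
```

Request:
shift_gripper --steps '[[0, 0, -0.02, 0, 0, 0], [0, 0, -0.06, 0, 0, 0], [0, 0, -0.1067, 0, 0, 0], [0, 0.0267, -0.16, 0, 0, 0], [0, 0.0933, -0.16, 0, 0, 0], [0, 0.16, -0.16, 0, 0, 0], [0, 0.2267, -0.16, 0, 0, 0], [0, 0.2667, -0.16, 0, 0, 0]]'

```text
clock: 7.3
eef_pos: [0.6222, -0.1393, 0.1714]
ee_rot: [0.002, 0.997, 0.074, 0.001]
force: [1.2, 0.2, -0.1]
width: 0.0849
finger_force: 0.0
```

```bash
python3 - <<'E'
from meas import *
c,P=snap("top","p1"); print(block(P,300,184),block(P,370,230))
c,P=snap("side"); print(block(P,331,172))
E
python3 to.py 451 -155.5 100 2.5
```

```text
{'n': 451, 'z': np.float64(0.072), 'c': (589, 63), 'mean': array([587.9,  63.2,  71.8]), 'wh': (91, 45), 'ang': 8.8} {'n': 386, 'z': np.float64(0.7714), 'c': (411, -72), 'mean': array([417.4, -75.3, 771.3]), 'wh': (67, 42), 'ang': 72.4}
{'n': 291, 'z': np.float64(0.073), 'c': (584, 65), 'mean': array([584.4,  61.5,  72.4]), 'wh': (83, 51), 'ang': 8.1}
d [-0.1714 -0.0112  0.071 ] rot [ 0.005 -0.002  0.1  ] t 7.4 F [ 0.5  0.1 -0.3] w 0.0851
```

In the tool's units: -0.171 m is -0.228, -0.168 m is -0.224, 0.1 rad is 0.0637.

Request:
shift_gripper --steps '[[-0.0333, 0, 0, 0, 0, 0.0191], [-0.0933, -0.0053, 0, 0, 0, 0.0509], [-0.1533, -0.0107, 0.0267, 0, 0, 0.0637], [-0.2, -0.0147, 0.0533, 0, 0, 0.0637], [-0.224, -0.0147, 0.08, 0, 0, 0.0637], [-0.228, -0.0147, 0.0933, 0, 0, 0.0637], [-0.228, -0.0147, 0.0933, 0, 0, 0.0637], [-0.228, -0.0147, 0.0933, 0, 0, 0.0637]]'

```text
clock: 8.2
eef_pos: [0.4541, -0.1486, 0.1003]
ee_rot: [0.0, 1.0, 0.028, 0.002]
force: [0.2, 0.2, -0.3]
width: 0.0848
finger_force: 0.0
```

```bash
python3 to.py 451 -155.5 32 2.5
```

```text
d [-0.0037  0.0067  0.0683] rot [ 0.    -0.003  0.011] t 8.2 F [ 0.2  0.2 -0.3] w 0.0848
```

In the tool's units: 0.067 m is 0.0893, 0.062 m is 0.0827, 0.01 rad is 0.0064.

Request:
shift_gripper --steps '[[-0.004, 0.0053, 0.02, 0, 0, 0.0064], [-0.0053, 0.008, 0.0467, 0, 0, 0.0064], [-0.0053, 0.008, 0.0707, 0, 0, 0.0064], [-0.0053, 0.008, 0.0827, 0, 0, 0.0064], [-0.0053, 0.008, 0.0893, 0, 0, 0.0064], [-0.0053, 0.008, 0.0893, 0, 0, 0.0064], [-0.0053, 0.008, 0.0893, 0, 0, 0.0064]]'

```text
clock: 8.9
eef_pos: [0.4485, -0.1551, 0.0332]
ee_rot: [0.0, 1.0, 0.022, 0.001]
force: [-0.2, -0.4, 0.0]
width: 0.0849
finger_force: 0.0
```

```bash
python3 to.py 451 -155.5 32 2.5
```

```text
d [0.0024 0.0005 0.0012] rot [ 0.    -0.001  0.   ] t 8.9 F [-0.2 -0.4  0. ] w 0.0849
```

Request:
shift_gripper --steps '[[0, 0, 0, 0, 0, 0], [0, 0, 0, 0, 0, 0], [0, 0, 0, 0, 0, 0], [0, 0, 0, 0, 0, 0], [0, 0, 0, 0, 0, 0], [0, 0, 0, 0, 0, 0], [0, 0, 0, 0, 0, 0], [0, 0, 0, 0, 0, 0]]' --aperture 0.03 --grip_n 60

```text
clock: 9.7
eef_pos: [0.448, -0.1552, 0.0333]
ee_rot: [0.0, 1.0, 0.022, 0.0]
force: [0.1, -0.1, 6.1]
width: 0.044
finger_force: 62.4
```

Request:
shift_gripper --steps '[[0, 0, -0.0133, 0, 0, 0], [0, 0, -0.0533, 0, 0, 0], [0, 0, -0.1067, 0, 0, 0], [0, 0, -0.1667, 0, 0, 0], [0, 0, -0.1933, 0, 0, 0], [0, 0, -0.1933, 0, 0, 0]]'

```text
clock: 10.3
eef_pos: [0.4489, -0.1553, 0.1804]
ee_rot: [0.001, 1.0, 0.022, 0.003]
force: [0.3, 0.9, -5.7]
width: 0.0442
finger_force: 63.6
```

```bash
python3 to.py 588.3 63.5 175 8.8
```

```text
d [ 0.1488 -0.2125  0.006 ] rot [ 0.002 -0.006 -0.11 ] t 10.3 F [ 0.3  0.9 -5.7] w 0.0442
```

In the tool's units: -0.212 m is -0.2827, -0.197 m is -0.2627, -0.11 rad is -0.07.

Request:
shift_gripper --steps '[[0.02, -0.0267, 0, 0, 0, -0.0127], [0.0533, -0.0733, 0, 0, 0, -0.0318], [0.0907, -0.1267, 0, 0, 0, -0.0509], [0.128, -0.18, 0, 0, 0, -0.07], [0.16, -0.2267, 0, 0, 0, -0.07], [0.184, -0.2627, 0, 0, 0, -0.07], [0.1973, -0.2827, 0, 0, 0, -0.07], [0.1973, -0.2827, 0, 0, 0, -0.07]]'

```text
clock: 11.1
eef_pos: [0.5864, 0.0666, 0.1759]
ee_rot: [-0.001, 0.997, 0.079, -0.001]
force: [0.3, 0.7, -4.6]
width: 0.044
finger_force: 63.3
```

Request:
shift_gripper --steps '[[0, 0, 0.0133, 0, 0, 0], [0, 0, 0.04, 0, 0, 0], [0, 0, 0.0667, 0, 0, 0], [0, 0, 0.0733, 0, 0, 0], [0, 0, 0.0733, 0, 0, 0], [0, 0, 0.0733, 0, 0, 0]]'

```text
clock: 11.7
eef_pos: [0.5863, 0.062, 0.123]
ee_rot: [0.0, 0.997, 0.076, 0.0]
force: [0.9, -0.1, -5.5]
width: 0.044
finger_force: 63.1
```

```bash
python3 to.py 588.3 63.5 105 8.8
```

```text
d [ 0.0022 -0.0012  0.018 ] rot [ 0.001 -0.    -0.001] t 11.7 F [ 0.9 -0.1 -5.5] w 0.044
```

In the tool's units: 0.0185 m is 0.0247, 0.018 m is 0.024.

Request:
shift_gripper --steps '[[0.0027, -0.0013, 0.008, 0, 0, 0], [0.0027, -0.0013, 0.016, 0, 0, 0], [0.0027, -0.0013, 0.02, 0, 0, 0], [0.0027, -0.0013, 0.0213, 0, 0, 0], [0.0027, -0.0013, 0.0227, 0, 0, 0], [0.0027, -0.0013, 0.024, 0, 0, 0], [0.0027, -0.0013, 0.0247, 0, 0, 0], [0.0027, -0.0013, 0.0247, 0, 0, 0]]'

```text
clock: 12.5
eef_pos: [0.5881, 0.0646, 0.1054]
ee_rot: [-0.0, 0.997, 0.077, 0.0]
force: [-3.1, 0.4, 5.1]
width: 0.0442
finger_force: 64.6
```

```bash
python3 to.py 588.3 63.5 105 8.8
```

```text
d [-0.      0.0011  0.0004] rot [-0. -0.  0.] t 12.5 F [-3.1  0.4  5.1] w 0.0442
```

Request:
shift_gripper --steps '[[0, 0, 0, 0, 0, 0], [0, 0, 0, 0, 0, 0], [0, 0, 0, 0, 0, 0], [0, 0, 0, 0, 0, 0], [0, 0, 0, 0, 0, 0]]' --aperture 0.085 --grip_n 60

```text
clock: 13.0
eef_pos: [0.5883, 0.0645, 0.1042]
ee_rot: [0.0, 0.997, 0.077, 0.0]
force: [0.4, 0.3, -0.5]
width: 0.0849
finger_force: 0.0
```

Request:
shift_gripper --steps '[[0, 0, -0.02, 0, 0, 0], [0, 0, -0.06, 0, 0, 0], [0, 0, -0.1067, 0, 0, 0], [0, 0.0267, -0.16, 0, 0, 0], [0, 0.08, -0.2, 0, 0, 0], [0, 0.1333, -0.24, 0, 0, 0], [0, 0.1867, -0.2667, 0, 0, 0], [0, 0.1867, -0.2667, 0, 0, 0]]'

```text
clock: 13.8
eef_pos: [0.6116, -0.083, 0.3096]
ee_rot: [0.003, 0.997, 0.071, 0.005]
force: [-0.4, 0.1, -0.3]
width: 0.0848
finger_force: 0.0
```

```bash
python3 - <<'E'
from meas import *
c,P=snap("top","p2"); print(block(P,300,183))
c,P=snap("side","p2s")
S=P[85:150,296:340].reshape(-1,3);S=S[(S[:,2]>.06)]
a=np.radians(8.8);bx=np.array([np.cos(a),np.sin(a)]);by=np.array([-bx[1],bx[0]]);h=np.array([.5912,.0635])+.173*by
print(h,by)
r=np.c_[(S[:,:2]-h)@bx,(S[:,:2]-h)@by,S[:,2]-.027]*1000
r=r[(abs(r[:,0])<60)&(abs(r[:,1])<60)]
for z in range(40,250,20):
    k=abs(r[:,2]-z)<4;print(z,k.sum(),np.percentile(r[k,1],[5,50,95]).round() if k.any() else '')
E
```

```text
{'n': 478, 'z': np.float64(0.1119), 'c': (590, 65), 'mean': array([590. ,  64.5, 111.6]), 'wh': (90, 45), 'ang': 8.8}
[0.56473345 0.23446351] [-0.15298584  0.98822838]
40 52 [ 9. 15. 18.]
60 64 [10. 14. 19.]
80 57 [11. 14. 18.]
100 75 [10. 14. 18.]
120 67 [ 9. 14. 18.]
140 66 [10. 14. 16.]
160 70 [10. 14. 18.]
180 12 [ 8. 11. 16.]
200 60 [-17. -13.  12.]
220 106 [-7. 10. 21.]
240 0
```

View pics/p2s.png

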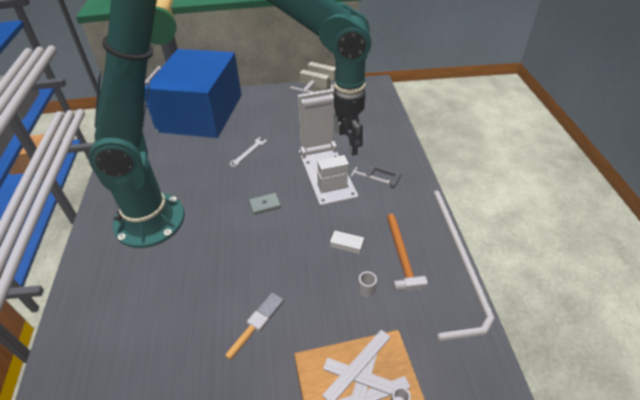

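The picture shows the two blocks stacked squarely on the pad near (332,172) and the plate still upright at (316,122). I'll close the fingers and move over the plate to its back.

In the tool's units: -0.3 m is -0.4, -0.26 m is -0.3467.

```bash
python3 to.py 553.3 308.6 330 8.8
```

```text
d [ 0.0019 -0.3882 -0.0243] rot [ 0.    -0.002 -0.003] t 13.9 F [ 0.4  0.  -0.1] w 0.0852
```

Request:
shift_gripper --steps '[[0, -0.0267, -0.0267, 0, 0, 0], [0, -0.08, -0.04, 0, 0, 0], [0, -0.1333, -0.04, 0, 0, 0], [0, -0.1867, -0.04, 0, 0, 0], [0, -0.24, -0.04, 0, 0, 0], [0, -0.2933, -0.04, 0, 0, 0], [0, -0.3467, -0.04, 0, 0, 0], [0, -0.4, -0.04, 0, 0, 0]]' --aperture 0 --grip_n 40

```text
clock: 14.7
eef_pos: [0.5614, 0.226, 0.3336]
ee_rot: [-0.0, 0.997, 0.078, -0.001]
force: [0.4, 0.4, -0.1]
width: 0.0003
finger_force: 0.0
```

```bash
python3 to.py 553.3 308.6 330 8.8
```

```text
d [ 0.005  -0.0828  0.0036] rot [-0.     0.002  0.003] t 14.7 F [ 0.4  0.4 -0.1] w 0.0003
```

In the tool's units: -0.08 m is -0.1067, 0.077 m is 0.1027.

Request:
shift_gripper --steps '[[0.0027, -0.04, 0, 0, 0, 0], [0.0053, -0.08, 0, 0, 0, 0], [0.0053, -0.1067, 0, 0, 0, 0], [0.0053, -0.1067, 0.0067, 0, 0, 0], [0.0053, -0.1067, 0.04, 0, 0, 0], [0.0053, -0.1067, 0.08, 0, 0, 0], [0.0053, -0.1067, 0.1027, 0, 0, 0], [0.0053, -0.1067, 0.1027, 0, 0, 0]]'

```text
clock: 15.5
eef_pos: [0.5526, 0.3003, 0.2537]
ee_rot: [0.002, 0.997, 0.077, -0.004]
force: [0.3, 0.1, 0.1]
width: -0.0002
finger_force: 0.0
```

```bash
python3 to.py 564.7 234.5 257 8.8
```

```text
d [ 0.0018  0.0669 -0.0031] rot [0.004 0.008 0.   ] t 15.5 F [0.3 0.1 0.1] w -0.0002
```

In the tool's units: 0.066 m is 0.088, -0.004 m is -0.0053.

Request:
shift_gripper --steps '[[0, 0.0133, 0, 0, 0, 0], [0, 0.0267, -0.0027, 0, 0, 0], [0, 0.036, -0.004, 0, 0, 0], [0, 0.0453, -0.004, 0, 0, 0], [0, 0.056, -0.004, 0, 0, 0], [0, 0.0667, -0.0053, 0, 0, 0], [0, 0.0773, -0.0053, 0, 0, 0], [0, 0.088, -0.0053, 0, 0, 0]]'

```text
clock: 16.3
eef_pos: [0.566, 0.2381, 0.262]
ee_rot: [-0.001, 0.997, 0.077, 0.001]
force: [0.6, 4.1, 2.4]
width: -0.0001
finger_force: 2.3
```

```bash
python3 to.py 564.7 234.5 257 8.8
```

```text
d [-0.0019  0.0034  0.005 ] rot [-0.002 -0.002  0.002] t 16.3 F [0.6 4.1 2.4] w -0.0001
```

In the tool's units: 0.079 m is 0.1053, 0.06 m is 0.08.

Request:
shift_gripper --steps '[[0, 0.0133, 0.0013, 0, 0, 0], [0, 0.0267, 0.004, 0, 0, 0], [0, 0.04, 0.0067, 0, 0, 0], [0, 0.0547, 0.0107, 0, 0, 0], [0, 0.0667, 0.0147, 0, 0, 0], [0, 0.08, 0.02, 0, 0, 0], [0, 0.0933, 0.0267, 0, 0, 0], [0, 0.1053, 0.032, 0, 0, 0]]'

```text
clock: 17.1
eef_pos: [0.5774, 0.1574, 0.2365]
ee_rot: [0.001, 0.997, 0.077, -0.0]
force: [-0.3, 1.2, 3.9]
width: 0.0
finger_force: 1.6
```

```bash
python3 to.py 564.7 234.5 257 8.8
```

```text
d [-0.0008 -0.0782 -0.0206] rot [ 0.001  0.001 -0.   ] t 17.1 F [-0.3  1.2  3.9] w 0.0
```

In the tool's units: 0.06 m is 0.08, 0.05 m is 0.0667.

Request:
shift_gripper --steps '[[0, 0.012, 0.0067, 0, 0, 0], [0, 0.024, 0.0133, 0, 0, 0], [0, 0.0353, 0.0213, 0, 0, 0], [0, 0.0467, 0.0293, 0, 0, 0], [0, 0.0573, 0.0387, 0, 0, 0], [0, 0.0667, 0.0473, 0, 0, 0], [0, 0.0733, 0.0547, 0, 0, 0], [0, 0.08, 0.0613, 0, 0, 0]]'

```text
clock: 17.9
eef_pos: [0.5866, 0.0991, 0.1905]
ee_rot: [0.0, 0.997, 0.077, -0.0]
force: [0.3, 0.1, 2.5]
width: 0.0004
finger_force: 1.0
```

```bash
python3 to.py 564.7 234.5 257 8.8
```

```text
d [-0.001  -0.1371 -0.0665] rot [0.    0.001 0.   ] t 17.9 F [0.3 0.1 2.5] w 0.0004
```

In the tool's units: 0.013 m is 0.0173, 0.012 m is 0.016.

Request:
shift_gripper --steps '[[0, 0.0027, 0.0027, 0, 0, 0], [0, 0.0053, 0.0053, 0, 0, 0], [0, 0.008, 0.008, 0, 0, 0], [0, 0.0107, 0.0107, 0, 0, 0], [0, 0.0133, 0.0133, 0, 0, 0], [0, 0.0147, 0.016, 0, 0, 0], [0, 0.016, 0.0173, 0, 0, 0], [0, 0.016, 0.0173, 0, 0, 0]]'

```text
clock: 18.7
eef_pos: [0.5885, 0.0877, 0.1779]
ee_rot: [0.0, 0.997, 0.077, -0.0]
force: [-0.1, -0.1, -1.1]
width: 0.0001
finger_force: 0.1
```

```bash
python3 to.py 564.7 234.5 257 8.8
```

```text
d [-0.0011 -0.1487 -0.0791] rot [0. 0. 0.] t 18.7 F [-0.1 -0.1 -1.1] w 0.0001
```

In the tool's units: 0.005 m is 0.0067, 0.004 m is 0.0053.

Request:
shift_gripper --steps '[[0, 0, 0.0013, 0, 0, 0], [0, 0.0013, 0.0027, 0, 0, 0], [0, 0.0013, 0.004, 0, 0, 0], [0, 0.0027, 0.0053, 0, 0, 0], [0, 0.0027, 0.0067, 0, 0, 0], [0, 0.0027, 0.0067, 0, 0, 0]]'

```text
clock: 19.3
eef_pos: [0.5892, 0.0858, 0.1731]
ee_rot: [0.0, 0.997, 0.077, 0.0]
force: [0.1, 0.4, 1.2]
width: 0.0002
finger_force: 0.2
```

```bash
python3 to.py 564.7 234.5 257 8.8
```

```text
d [-0.0014 -0.1507 -0.0839] rot [ 0. -0.  0.] t 19.3 F [0.1 0.4 1.2] w 0.0002
```

In the tool's units: 0.003 m is 0.004, 0.002 m is 0.0027.

Request:
shift_gripper --steps '[[0, 0, 0.0013, 0, 0, 0], [0, 0, 0.0027, 0, 0, 0], [0, 0.0013, 0.004, 0, 0, 0], [0, 0.0013, 0.004, 0, 0, 0]]'

```text
clock: 19.7
eef_pos: [0.5892, 0.085, 0.17]
ee_rot: [-0.0, 0.997, 0.077, 0.0]
force: [1.4, 0.1, 1.3]
width: -0.0001
finger_force: 0.3
```

Request:
shift_gripper --steps '[[0, 0, 0.0013, 0, 0, 0], [0, 0, 0.0027, 0, 0, 0], [0, 0, 0.0027, 0, 0, 0]]'

```text
clock: 20.0
eef_pos: [0.5892, 0.0848, 0.1685]
ee_rot: [0.0, 0.997, 0.077, 0.0]
force: [-0.4, -0.9, 3.9]
width: -0.0005
finger_force: 1.4
```

In the tool's units: 0.002 m is 0.0027, 0.001 m is 0.0013.

Request:
shift_gripper --steps '[[0, 0, 0.0013, 0, 0, 0], [0, 0, 0.0027, 0, 0, 0], [0, 0, 0.0027, 0, 0, 0], [0, 0, 0.0027, 0, 0, 0]]'

```text
clock: 20.4
eef_pos: [0.5893, 0.0847, 0.1681]
ee_rot: [-0.0, 0.997, 0.077, 0.0]
force: [-3.9, -0.7, 14.5]
width: 0.0
finger_force: 6.1
```

Request:
shift_gripper --steps '[[0, 0, 0.0013, 0, 0, 0], [0, 0, 0.0027, 0, 0, 0], [0, 0, 0.0027, 0, 0, 0]]'

```text
clock: 20.7
eef_pos: [0.5894, 0.0846, 0.1678]
ee_rot: [-0.0, 0.997, 0.076, 0.0]
force: [-6.3, -1.7, 25.2]
width: 0.0001
finger_force: 10.9
```

```bash
python3 - <<'E'
from meas import *
c,P=snap("side","d1")
c,P=snap("top","d1t")
E
```

```bash
python3 - <<'E'
import cv2
a=cv2.imread("pics/d1.png")[70:230,220:440];cv2.imwrite("pics/d1c.png",cv2.resize(a,None,fx=3.5,fy=3.5,interpolation=cv2.INTER_CUBIC))
E
```

```text
(no output)
```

View pics/d1c.png

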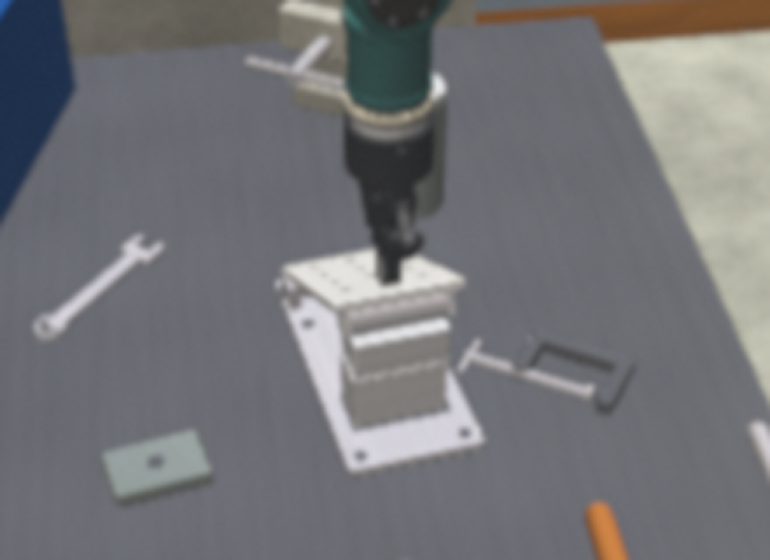

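The crop shows the roller resting on the top block (crop about (400,310)). The stack is square and aligned, and the contact is stiff, with 25 N after 3 mm of extra command. I'll retreat upward and check.

In the tool's units: -0.2 m is -0.2667, -0.18 m is -0.24.

Request:
shift_gripper --steps '[[0, 0, -0.0053, 0, 0, 0], [0, -0.0027, -0.016, 0, 0, 0], [0, -0.0067, -0.0533, 0, 0, 0], [0, -0.0067, -0.1067, 0, 0, 0], [0, -0.0067, -0.1733, 0, 0, 0], [0, -0.0067, -0.24, 0, 0, 0], [0.04, -0.0067, -0.2667, 0, 0, 0], [0.04, -0.0067, -0.2667, 0, 0, 0]]'

```text
clock: 21.6
eef_pos: [0.6226, 0.0957, 0.3687]
ee_rot: [-0.001, 0.997, 0.077, 0.005]
force: [-0.5, 0.4, -0.8]
width: 0.0002
finger_force: 0.0
```

Request:
shift_gripper --steps '[[-0.0533, 0, 0, 0, 0, 0], [-0.1067, 0, 0, 0, 0, 0], [-0.16, 0, 0, 0, 0, 0], [-0.1867, 0, 0, 0, 0, 0], [-0.1867, 0, 0, 0, 0, 0], [-0.1867, 0, 0, 0, 0, 0]]'

```text
clock: 22.2
eef_pos: [0.4792, 0.0731, 0.3636]
ee_rot: [0.0, 0.997, 0.077, -0.0]
force: [0.1, 0.0, 0.4]
width: 0.0003
finger_force: 0.0
```

```bash
python3 - <<'E'
from meas import *
c,P=snap("side","e1")
a=c["image"][70:230,220:440,::-1];cv2.imwrite("pics/e1c.png",cv2.resize(a,None,fx=3.5,fy=3.5,interpolation=cv2.INTER_CUBIC))
a=np.radians(8.8);bx=np.array([np.cos(a),np.sin(a)]);by=np.array([-bx[1],bx[0]]);h=np.array([.5912,.0635])+.173*by
for n in("side","top"):
    c,P=snap(n);Q=P.reshape(-1,3)
    r=np.c_[(Q[:,:2]-h)@bx,-(Q[:,:2]-h)@by,Q[:,2]-.027]
    k=(abs(r[:,0])<.055)&(r[:,1]>.03)&(r[:,1]<.175)&(abs(r[:,2]-(r[:,1]*.577+.0254))<.012)
    f=np.polyfit(r[k,1],r[k,2],1);print(n,k.sum(),np.arctan(f[0]))
    k=(abs(r[:,0])<.055)&(r[:,1]>.19)&(r[:,1]<.25);print(r[k,2].max())
    print([q for q in [(np.nanpercentile(r[(abs(r[:,0])<.03)&(abs(r[:,1]-.195)<.006)&(r[:,2]>.02),1],[5,50,95]))]])
E
```

```text
side 321 0.5213600732651482
0.08977050966819636
[array([0.1894865 , 0.19195881, 0.19492176])]
top 619 0.5225684602213927
0.09054212208189219
[array([0.18938137, 0.19200048, 0.19488719])]
```

View pics/e1c.png

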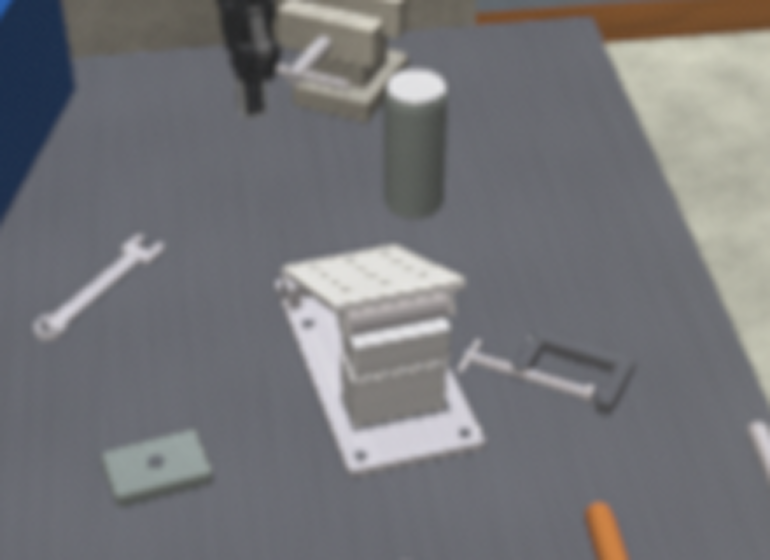

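The picture shows the plate resting on the square stack, at 0.522 rad by my fit, with the robot clear. I'm handing the job in.

```bash
python3 -c "
from bench import arm, camrig, readout, close_job
print(close_job())"
```

```text
the job is handed in; nothing more can be done
None
```

The job is handed in, though no verdict came back: the sine plate measured about 0.522 rad (30°), its roller resting on the 60 + 40 mm stack on the pad, with the robot clear of everything.

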